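# Re-hang the lift-off door of the stock cabinet

## Robot

A 6-joint arm with a two-finger parallel gripper is mounted at the origin on the work surface. World frame = base frame: x ahead of the robot, y to its left, z up, the work surface at z = 0. Lengths are in mm, angles in rad, forces in N, time in s.
With the tool pointing down it reaches from about 325 to 875 mm from the base axis. Payload 4.4 kg.
Tool frame: the origin (TCP) lies at the very end of the fingers, on their centre line; the grasp point (between the pads) lies 19 mm behind it; y points along the fingers, x is the direction in which the jaws open and shut, and the axes are right-handed (so a half turn about y gives the same grasp; the last joint's range is limited). The gripper opens to 85 mm and grips with 20 to 120 N. Pads are 22 mm wide; open, the fingers measure 114 mm over their backs; the gripper's body (76 mm by 85 mm) begins 54 mm behind the grasp point. The pads swing forward as they close: fully open they stand 13 mm farther back than shut.
Start: joints at [-1.323, 0.207, 1.542, -0, 1.393, -0.15], TCP at [223.268, -529.886, 231.282] pointing down, gripper open.
Joint ranges: [-2.73, 2.73], [-0.86, 2.22], [0.23, 2.46], [-1.11, 4.25], [0.08, 2.63], [-2.82, 2.82]. Speed limits (rad/s): [2.79, 2.79, 3.14, 3.14, 3.14, 3.14].

## Interface

Orientations are given as a rotation vector (axis times angle).
In Python, from rig import bot gives the robot as it stands. The module is installed in compiled form; this text tells all that it offers.
- The arm moves only by the tool jog_arm, never from a script. Its argument "moves" is one flat list of numbers, 4 for each row, row after row: the shift along the tool's x, y, z scaled (see below), then the turn about the tool's y scaled (see below). In form: [tx, ty, tz, turn, tx, ty, tz, turn, ...]. A call has 1 to 20 rows; each row shifts and turns the commanded pose from where the row before left it, along the tool's axes as they then stand; what a row does not reach is not made up. The controller multiplies each number of a shift by 20 mm and each number of a turn by 4 degrees. A row lasts 1/10 s, in which the tool goes at most 50 mm and 8.59 degrees, less where a joint would pass 70% of its speed; a pose out of reach is approached as far as the arm can. A call with a number of a shift or a turn outside -1 to 1 is refused whole. A call with a gripper value outside its range is refused whole. "fingers" is the gripper command: -1 is shut, 1 is fully open, values between are in proportion, set as the call begins (left out, the last holds). The fingers move at their own pace and stop on an object; the grip force is fixed at half the most. Time passes only in rows, so rows that do not move let the fingers close. It gives the time, the measured TCP pose, the force and the opening at its end, in the units of the state.
- bot.read_state(): the state, without advancing time (a new reading comes with each control period).
- bot.snapshot(name): name is "side" or "top" or "wrist"; returns the picture (420x560x3 uint8, red, green, blue); there is no depth.
- bot.camera_info(name): a dict with "vertical_fov" (degrees; the focal length in pixels is half the picture's height over the tangent of half this angle, whatever the lens; pixels are square), "cx", "cy" (the principal point, pixels), "rvec" (rotation vector, rad) and "tvec" (3), from world to camera coordinates, as OpenCV has them; the wrist camera has in their place "tool_from_camera" (4x4, takes a point from camera to tool coordinates, whose origin is the TCP and whose axes are the tool frame's). Camera axes: x right, y down, z forward; pixel columns grow to the right and rows downward; lengths in mm; the calibration is good to about 2 mm. The wrist camera is an equidistant fisheye: a pixel r from the principal point sees the ray r / f radians off the axis. A picture is of the moment at which its call begins: read the wrist's pose just before it. camera_info takes no time and is no camera call.
- bot.sign_off(): hands the job in, once; it reports no verdict.
Trained networks look in the newest picture that a camera, given by its name, has taken for a name from the list of things; names that differ only in an ending like _2 or _b are one class to them, and where a whole thing is asked for, a point or a joint stands for the part that bears it (a point fixed in the world has none). Each returns a list of dicts, best first, with "confidence" (0 to 1); they miss things now and then, are a little off and sometimes report something else, mostly with a low value. They report only what shows in the picture. A call takes as long as a camera call.
- bot.find_in(thing, camera): "centre" ([x, y, z] in mm, in world coordinates, good to about 4 mm: the middle of the surface that is visible of it).
The state is a dict: "time_s": time; "qpos": joint angles; "dq": joint speeds; "joint_torque": joint torques, N m; "eef_pos": TCP position; "tcp_rot": TCP orientation; "wrist_force": force on the tool from outside, world axes, zero at the start; "wrist_torque": the same for the moment, N m; "width": opening from 0.0 (shut) to 1.0 (fully open).
Only numpy, scipy, OpenCV 4.12 (cv2) and the standard library are available. Lean on these libraries where they do the work, as an engineer would, in place of code of your own. Each camera call takes 0.05 s, during which the arm holds its last target. There are 200 camera calls.

## Task

Take the blue steel door out of the wire sorter, hang it on the little blue stock cabinet by lowering both hinge sockets fully home over the two upright pintles, let go, and swing it fully shut. Work gently: find the pintles by feel rather than forcing the door against the cabinet, do not drop it, and leave the cardboard mailer, the tape roll and the carton of pens where they are.

Things in the scene. Friction and masses are not known exactly. Their poses are not given: they have to be found in the camera images.
- cabinet: Fixed blue cabinet, 260 mm wide (its y), 140 deep (its x), 212 high. Origin: centre of its underside, z up. Its open front looks along its -x; hinge at its +y side. Buffers at the side away from the hinge stop the shut door parallel to the front, its inner face 7 mm ahead of the front plane. Shut, the door's axes are parallel to the cabinet's; open 90 degrees, it is turned -90 degrees about z.
- hinge_mark (a point): Nominal hinge axis at the height of the lower shoulder, 35 mm above the bench; cabinet axes; at cabinet x -86, y +103 mm. Two upright steel pintles, one above the other: 10 mm thick, 16 mm tall, tip chamfered 0.5 mm, on flat shoulders. Both sit on one strap bolted tight through level slots: the pair stands up to 10 mm to either side of the mark along the cabinet's y; not measured: feel for it.
- hinge_mark_up (a point): The same nominal hinge axis at the height of the upper shoulder, 155 mm above the bench (pintle tips 51 and 171 mm above the bench). The pintles' true place is off by the same unmeasured amount as the lower one.
- hood_edge (a point): Hinge-side front corner of the hood's underside, 206 mm above the bench; cabinet axes. The hood, 6 mm thick, stands 25 mm out from the front above the shut door, flush with its outer face, from here to the side away from the hinge. So the door cannot be lowered on while shut; open about 90 degrees it is free to go up and down, as the hood ends 36 mm from the nominal axis.
- door: Loose blue steel door, 190 mm wide (its y), 180 high (z), 18 thick (x), about 0.45 kg; origin at the middle of the leaf. Outer face (louvres, knob 22 mm proud at mid-height near the free -y edge) looks along its -x. Sockets at its +y edge. Starts upright in the sorter; hold it by its bare top edge, across the thickness. Hung fully home its middle is 110 mm and its top edge 200 mm above the bench.
- socket_low (a point): On the door: centre of the lower mouth of its lower socket, on the socket axis (108 mm towards +y and 75 mm down from the leaf's middle); door axes. Sockets: open steel tubes, 24 mm outside, 12 mm bore, 24 mm long. Hung, the door turns with little friction and stays where left; it shuts anticlockwise seen from above, pushed on its outer face.
- socket_up (a point): On the door: centre of the lower mouth of its upper socket, 120 mm above the lower one, as the pintles are; door axes.
- sorter: Fixed upright wire sorter: base plate 130 mm (its x) by 140 (its y), 6 thick, five wire hoops 28 mm apart along x, 120 wide, 68 tall, making four slots 24 mm wide. Origin: centre of its underside. Door and mailer stand in the slots at x -14 and +42 mm, either way round, the door with its y along the sorter's y.
- mailer: Bystander: closed cardboard mailer 18 x 160 x 115 mm standing in another slot of the sorter; origin at the centre of its underside.
- tape_roll: Bystander: roll of amber packing tape lying flat, 92 mm across, 48 mm high; origin at the centre of its underside.
- pen_carton: Bystander: small open cardboard carton of red pens, 75 x 110 x 70 mm, pens to 84 mm; origin at the centre of its underside.

How it is judged (in metres and radians):
On the way:
1. the door hangs by itself on both pintles, sockets fully home, upright, not touched by the robot (z of socket_low in the frame of hinge_mark between -0.0035 and 0.0035 m and x of socket_low in the frame of hinge_mark between -0.005 and 0.005 m and y of socket_low in the frame of hinge_mark between -0.014 and 0.014 m and angle between door's own z axis and vertical below 0.05 rad and contact force between each of the arm, the fingers and door below 0.05 N), for 0.2 s.
At the end, for the whole second after the job is handed in: The door hangs on both pintles with its sockets fully home (within 3.5 mm of the shoulders), upright within 0.05 rad, and is shut: parallel to the cabinet front within 0.045 rad (about 9 mm at the free edge), at rest and released (z of socket_low in the frame of hinge_mark between -0.0035 and 0.0035 m and x of socket_low in the frame of hinge_mark between -0.005 and 0.005 m and y of socket_low in the frame of hinge_mark between -0.014 and 0.014 m and angle between door's own z axis and vertical below 0.05 rad and angle between the y axis of door and the y axis of cabinet, either way round below 0.045 rad and y of door in the frame of cabinet below 0.02 m and linear speed of door below 0.01 m/s); the robot touches nothing.
It fails at once if the door is forced or knocked against the cabinet or its hinge with more than 45 N (contact force between door and cabinet above 45 N).
It fails at once if the door is dropped or laid over (angle between door's own z axis and vertical above 0.5 rad).
It fails at once if the mailer is moved more than 30 mm (distance of mailer from where it was at the start of the episode above 0.03 m).
It fails at once if the tape roll is moved more than 30 mm (distance of tape_roll from where it was at the start of the episode above 0.03 m).
It fails at once if the pen carton is moved more than 30 mm (distance of pen_carton from where it was at the start of the episode above 0.03 m).
It also fails if it takes over 67 s, if anything falls off the work surface, if the arm or the gripper's body presses on something with over 40 N, if the wrist force passes 120 N, or if a joint passes its speed limit or range.

## Working session

There is one attempt and no reset: what is moved stays moved. The work goes in short steps, Python scripts to look and compute and a tool call to move; the robot and the scene stay as the last step left them, time stands still between calls to the robot, and variables do not carry over. Pictures are saved under pics/ and viewed, about 8 in all and at most 12, crops included, and the job is handed in when it is done.

Besides the shell and the picture viewer there is one more tool, called after "Call:" as a command line: name --argument value ..., lists and objects as JSON in quotes. jog_arm: Moves the arm, as the interface text tells. Shifts and turns lie within -1 to 1; 1 stands for 20 mm of shift or 4 degrees of turn. Its arguments: {"type":"object","properties":{"moves":{"type":"array","items":{"type":"number","minimum":-1,"maximum":1}},"fingers":{"type":"number"}},"required":["moves"]}

```bash
mkdir -p pics; ls; python3 - <<'E'
from rig import bot
import cv2,numpy as np
s=bot.read_state();print({k:np.round(v,3).tolist() for k,v in s.items()})
for n in("side","top"):
    im=bot.snapshot(n);cv2.imwrite(f"pics/{n}0.png",im[:,:,::-1]);print(n,bot.camera_info(n))
    for t in("cabinet","door","sorter","mailer","tape_roll","pen_carton","hinge_mark","socket_low","socket_up","hood_edge"):
        r=bot.find_in(t,n);print(t,[(np.round(d["centre"]).tolist(),round(d["confidence"],2)) for d in r[:2]])
print(bot.camera_info("wrist"))
E
```

```text
pics
{'time_s': 0.0, 'qpos': [-1.323, 0.207, 1.543, -0.0, 1.394, -0.151], 'dq': [0.001, 0.0, -0.002, 0.001, -0.002, -0.001], 'joint_torque': [-0.001, -38.304, -29.16, -0.0, 0.011, -0.0], 'eef_pos': [223.046, -529.13, 230.076], 'tcp_rot': [-1.37, 0.912, -0.909], 'wrist_force': [0.202, 0.102, 0.035], 'wrist_torque': [0.023, -0.023, -0.036], 'width': 1.003}
side {'vertical_fov': 43.37197693633052, 'cx': 287.16526987306383, 'cy': 206.59891945088506, 'rvec': array([ 0.73035282, -2.57570939,  1.12580108]), 'tvec': array([ 462.09539199,  312.13475885, 1118.37221718])}
cabinet [([549.0, 259.0, 198.0], 0.65), ([614.0, -228.0, 127.0], 0.16)]
door [([613.0, -229.0, 133.0], 0.76)]
sorter [([530.0, -235.0, 6.0], 0.85), ([738.0, -173.0, 46.0], 0.73)]
mailer [([551.0, -245.0, 87.0], 0.64)]
tape_roll [([334.0, 292.0, 35.0], 0.97)]
pen_carton [([742.0, -173.0, 44.0], 0.93), ([558.0, 260.0, 198.0], 0.38)]
hinge_mark [([557.0, 260.0, 198.0], 0.93)]
socket_low [([613.0, -232.0, 131.0], 0.9)]
socket_up [([613.0, -231.0, 128.0], 0.83)]
hood_edge [([550.0, 260.0, 202.0], 0.67)]
top {'vertical_fov': 54.4738
[... 430 characters left out ...]
_roll [([335.0, 290.0, 45.0], 0.59)]
pen_carton [([751.0, -183.0, 36.0], 0.81)]
hinge_mark [([572.0, 201.0, 212.0], 0.65)]
socket_low [([607.0, -252.0, 147.0], 0.68)]
socket_up [([606.0, -255.0, 143.0], 0.93)]
hood_edge [([569.0, 205.0, 214.0], 0.63)]
{'vertical_fov': 65.70646984690485, 'cx': 278.6416402219341, 'cy': 209.88021364577546, 'tool_from_camera': array([[ 9.99999340e-01,  6.61950692e-04, -9.39276594e-04,
        -3.46727048e-01],
       [ 1.08658066e-03, -2.78787539e-01,  9.60352189e-01,
        -1.41810446e+02],
       [ 3.73847186e-04, -9.60352576e-01, -2.78788075e-01,
         7.16210070e+01],
       [ 0.00000000e+00,  0.00000000e+00,  0.00000000e+00,
         1.00000000e+00]])}
```

View pics/top0.png

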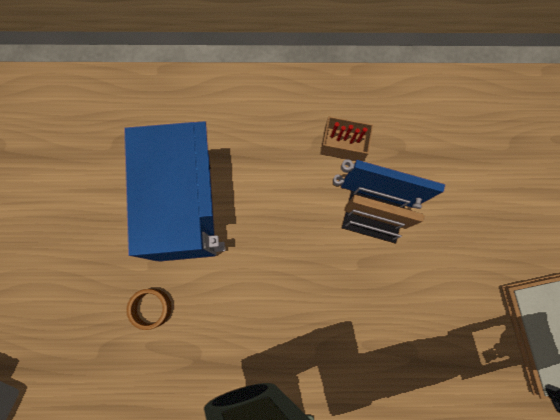

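View pics/side0.png

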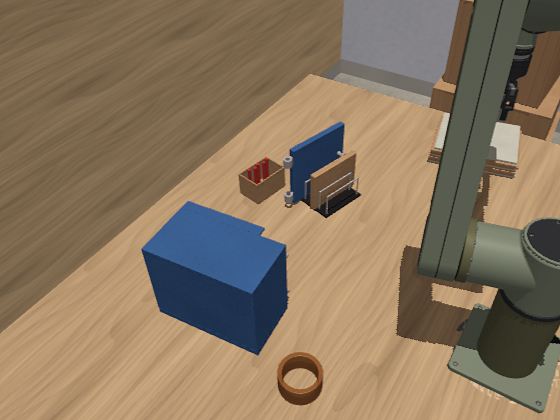

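Top view: the cabinet's front faces right (world -y), with its hinge strap at (212,241). The door's sockets are at (347,165), (340,182), and its knob is at (418,203). Next I'll fit the poses to the blue masks.

```bash
cat > h.py <<'E'
from rig import bot
import cv2,numpy as np
from scipy.spatial.transform import Rotation as R
from scipy.optimize import minimize
def cam(n):
    c=bot.camera_info(n);f=210/np.tan(np.radians(c["vertical_fov"]/2))
    return c["rvec"],c["tvec"],np.array([[f,0,c["cx"]],[0,f,c["cy"]],[0,0,1.]])
def proj(P,n):
    r,t,K=cam(n);return cv2.projectPoints(np.array(P,float).reshape(-1,3),r,t,K,None)[0][:,0]
def unproj(uv,n,z):
    r,t,K=cam(n);M=cv2.Rodrigues(r)[0];d=M.T@np.linalg.inv(K)@[*uv,1];o=-M.T@t;return o+d*(z-o[2])/d[2]
def box(x,y,z):return np.array([[a,b,c] for a in x for b in y for c in z],float)
def pose(P,p,z0=0):
    return R.from_euler('z',p[2]).apply(P)+[p[0],p[1],z0]
CAB=[box((-70,70),(-130,130),(0,212)),box((-95,-70),(-130,67),(206,212))]
DOOR=[box((-9,9),(-95,95),(-90,90))]
def sil(boxes,p,n,z0=0,S=4):
    m=np.zeros((420*S,560*S),np.uint8)
    for b in boxes:
        h=cv2.convexHull(((proj(pose(b,p,z0),n)+.5)*S).astype(np.int32));cv2.fillPoly(m,[h],1)
    return m
def blue(im):
    h=cv2.cvtColor(im,cv2.COLOR_RGB2HSV);return ((h[...,0]>100)&(h[...,0]<130)&(h[...,1]>120)).astype(np.uint8)
E
python3 - <<'E'
from h import *
ims={n:cv2.imread(f"pics/{n}0.png")[:,:,::-1].copy() for n in("top","side")}
def fit(boxes,p0,z0,roi,w):
    M={}
    for n in ims:
        m=blue(ims[n]);k=np.zeros_like(m);a,b,c,d=roi[n];k[b:d,a:c]=1
        M[n]=cv2.resize(m*k,None,fx=4,fy=4,interpolation=0)
    def cost(p):
        c=0
        for n in M:
            s=sil(boxes,p,n,z0);c+=((M[n]==1)&(s==0)).sum()+w*((M[n]==0)&(s==1)).sum()
        return c/16
    r=minimize(cost,p0,method="Nelder-Mead",options=dict(initial_simplex=np.array(p0)+np.array([[0,0,0],[25,0,0],[0,25,0],[0,0,.15]]),maxiter=120))
    print(r.x,np.degrees(r.x[2]),r.fun,{n:M[n].sum()/16 for n in M});return r.x
c=fit(CAB,[574,270,1.63],0,dict(top=(100,100,235,280),side=(120,180,310,370)),1)
d=fit(DOOR,[611,-250,-.25],96,dict(top=(325,140,460,220),side=(270,110,365,220)),.3)
for n in ims:
    for b,p,z in[(x,c,0) for x in CAB]+[(DOOR[0],d,96)]:
        ims[n]=cv2.polylines(ims[n],[],True,0) if 0 else ims[n]
a=cv2.resize(ims["top"][90:290,100:460],None,fx=2.2,fy=2.2,interpolation=cv2.INTER_CUBIC)
for b,p,z in[(x,c,0) for x in CAB]+[(DOOR[0],d,96)]:
    q=((proj(pose(b,p,z),"top")-[100,90]+.5)*2.2).astype(np.int32)
    for i in range(8):
        for j in(1,2,4):
            if not i&j: cv2.line(a,tuple(map(int,q[i])),tuple(map(int,q[i|j])),(0,255,0),1)
cv2.imwrite("pics/ov.png",a[:,:,::-1])
s=bot.read_state();print(R.from_rotvec(s["tcp_rot"]).as_matrix().round(3))
E
```

```text
[583.33446828 218.44884421   1.6575364 ] 94.9698400750761 1350.5 {'top': np.float64(10867.0), 'side': np.float64(15237.0)}
[ 6.13176801e+02 -2.65105249e+02 -2.48441795e-01] -14.234666315329747 446.44999999999993 {'top': np.float64(2297.0), 'side': np.float64(2072.0)}
[[ 0.388 -0.     0.922]
 [-0.922 -0.     0.388]
 [ 0.    -1.    -0.   ]]
```

View pics/ov.png

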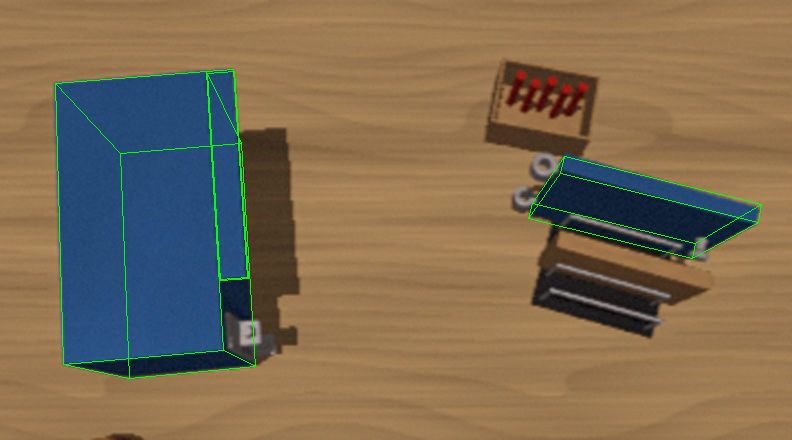

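The overlay fits: cabinet at (583,218), yaw 95.0°; door at (613,-265), yaw -14.2°. I'll approach above the door with tool z along the door's y, so the wrist camera ends up looking at the sockets.

Call:
jog_arm --moves '[0,0,1,-1,0,0,1,-1,0,0,1,-1,0,0,1,-1,0,0,1,-1,0,0,1,-1,0,0,1,-1,0,0,1,-1,0,0,1,-1,0,0,1,-1,0,0,1,-1,0,0,1,-1,0,0,1,-1,0,0,0,-0.25]' --fingers 1

```text
time_s: 2.5
eef_pos: [395.7, -344.6, 231.2]
tcp_rot: [-1.561, 0.191, -0.191]
wrist_force: [0.5, -0.8, -0.3]
width: 1.002
```

Call:
jog_arm --moves '[0.9,0,0.5,0,0.9,0,0.5,0,0.9,0,0.5,0,0.9,0,0.5,0,0.9,0,0.5,0,0.9,0,0.5,0,0.9,0,0.5,0,0.9,0,0.5,0,0.9,0,0.5,0,0.5,0,0.3,0,0,0,0,0]'

```text
time_s: 3.6
eef_pos: [586.1, -295.7, 230.9]
tcp_rot: [-1.562, 0.193, -0.193]
wrist_force: [-0.3, -0.1, -0.2]
width: 1.0
```

```bash
cat >> h.py <<'E'
def togo(x,y,z,yaw):
    "tool units still to go; yaw deg = door yaw (tool x heading)"
    s=bot.read_state();M=R.from_rotvec(s["tcp_rot"]).as_matrix();d=np.array([x,y,z])-s["eef_pos"]
    h=np.degrees(np.arctan2(M[1,0],M[0,0]))
    print("t",round(s["time_s"],2),"tcp",s["eef_pos"].round(1),"head",round(h,2),"F",s["wrist_force"].round(1),"T",s["wrist_torque"].round(2),"w",round(s["width"],3),"| go mm",(M.T@d).round(1),"units",(M.T@d/20).round(2),"turn",round(-(yaw-h)/4,2))
# wrist camera: world <-> pixel
def wcam():
    c=bot.camera_info("wrist");f=210/np.tan(np.radians(c["vertical_fov"]/2));return c["tool_from_camera"],f,c["cx"],c["cy"]
def wproj(P,s):
    T,f,cx,cy=wcam();M=R.from_rotvec(s["tcp_rot"]).as_matrix()
    q=((np.atleast_2d(P)-s["eef_pos"])@M-T[:3,3])@T[:3,:3]
    rr=np.hypot(q[:,0],q[:,1]);th=np.arctan2(rr,q[:,2]);return np.c_[cx+f*th*q[:,0]/rr,cy+f*th*q[:,1]/rr]
def wunproj(uv,s,z):
    T,f,cx,cy=wcam();M=R.from_rotvec(s["tcp_rot"]).as_matrix()
    a=np.array(uv)-[cx,cy];r=np.hypot(*a);th=r/f;d=M@T[:3,:3]@[*(np.sin(th)*a/r),np.cos(th)];o=M@T[:3,3]+s["eef_pos"]
    return o+d*(z-o[2])/d[2]
E
python3 - <<'E'
from h import *
togo(613,-265,153,-14.2)
s=bot.read_state();im=bot.snapshot("wrist").copy()
for d in(0,):
    q=wproj(pose(DOOR[0],(613,-265,np.radians(-14.2)),96),s)
    for i in (1,3,5,7):print(q[i].round(1))
    q=wproj(pose(np.array([[0,108,69.]]),(613,-265,np.radians(-14.2)),96),s);print("sock",q)
cv2.imwrite("pics/w1.png",im[:,:,::-1])
E
```

```text
t 3.6 tcp [ 586.1 -295.7  230.9] head -14.11 F [-0.3 -0.1 -0.2] T [ 0.01  0.02 -0.05] w 1.0 | go mm [18.6 77.9 36.3] units [0.93 3.9  1.81] turn 0.02
[291.7 316.3]
[295.1  17.7]
[317.7 315.9]
[326.5  18.9]
sock [[307.63200977   9.25228626]]
```

View pics/w1.png

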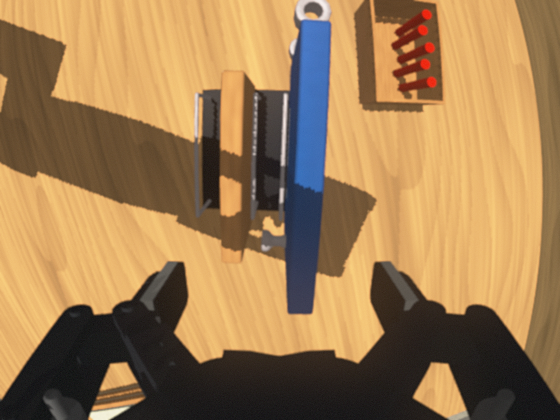

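The wrist picture shows the door's top edge from about (316,23) at the far end to (301,312) at the near end, a few pixels off the prediction. I'll refine from it.

```bash
python3 - <<'E'
from h import *
s=bot.read_state()
P=[wunproj(u,s,186) for u in((303,24),(330,22),(288,312.5),(314,312.5))]
for p in P:print(p.round(1))
f=(P[0]+P[1])/2;n=(P[2]+P[3])/2;d=f-n
print(np.linalg.norm(d),"yaw",np.degrees(np.arctan2(-d[0],d[1])),"mid",(f+n)/2)
print(wunproj((312,12),s,165))
y=np.degrees(np.arctan2(-d[0],d[1]));m=(f+n)/2
togo(m[0],m[1],153,y)
E
```

```text
[ 630.1 -175.8  186. ]
[ 645.7 -177.7  186. ]
[ 578.3 -351.3  186. ]
[ 595.5 -356.   186. ]
184.13502114023683 yaw -16.07418677295291 mid [ 612.38995713 -265.19553605  186.        ]
[ 640.85972787 -163.0666846   165.        ]
t 3.65 tcp [ 585.3 -295.9  230.9] head -14.14 F [-1.2  0.  -0. ] T [-0.06  0.01  0.04] w 1.0 | go mm [18.9 77.9 36.4] units [0.94 3.9  1.82] turn 0.48
```

Call:
jog_arm --moves '[0.5,0,0.9,0.3,0.45,0,0.9,0,0,0.9,0,0,0,0.9,0,0,0,0.9,0,0,0,0.7,0,0,0,0.5,0,0,0,0,0,0]'

```text
time_s: 4.45
eef_pos: [611.4, -265.4, 151.3]
tcp_rot: [-1.559, 0.214, -0.208]
wrist_force: [-0.2, 0.3, 0.5]
width: 0.999
```

```bash
python3 - <<'E'
from h import *
togo(612.5,-265,153,-15.3)
E
```

```text
t 4.45 tcp [ 611.4 -265.4  151.3] head -15.39 F [-0.2  0.3  0.5] T [ 0.   -0.01 -0.04] w 0.999 | go mm [ 1.  -1.7  0.7] units [ 0.05 -0.08  0.03] turn -0.02
```

Call:
jog_arm --moves '[0,0,0,0,0,0,0,0,0,0,0,0,0,0,0,0,0,0,0,0,0,0,0,0,0,0,0,0]' --fingers -1

```text
time_s: 5.15
eef_pos: [613.2, -265.8, 154.1]
tcp_rot: [-1.561, 0.21, -0.211]
wrist_force: [0.4, -0.4, 3.2]
width: 0.198
```

```bash
python3 - <<'E'
from h import *
togo(612.5,-265,153,-15.3)
E
```

```text
t 5.15 tcp [ 613.2 -265.8  154.1] head -15.36 F [ 0.4 -0.4  3.2] T [ 0.05  0.09 -0.11] w 0.198 | go mm [-0.9  1.1  0.6] units [-0.05  0.05  0.03] turn -0.01
```

Gripped (17 mm opening). The mailer stands on the travel side and is 121 mm tall, so I'll lift 130 mm.

Call:
jog_arm --moves '[0,-0.5,0,0,0,-1,0,0,0,-1,0,0,0,-1,0,0,0,-1,0,0,0,-1,0,0,0,-1,0,0,0,0,0,0]'

```text
time_s: 5.95
eef_pos: [614.0, -266.1, 286.1]
tcp_rot: [-1.562, 0.207, -0.214]
wrist_force: [0.2, -0.2, -4.4]
width: 0.201
```

```bash
python3 - <<'E'
from h import *
togo(497.5,6,234,4.97)
E
```

```text
t 5.95 tcp [ 614.  -266.1  286.1] head -15.34 F [ 0.2 -0.2 -4.4] T [-0.09 -0.12 -0.03] w 0.201 | go mm [-184.5   50.9  231.7] units [-9.23  2.55 11.58] turn -5.08
```

Call:
jog_arm --moves '[-0.3,0,0.5,-0.5,-0.5,0,0.9,-0.9,-0.5,0,0.9,-0.9,-0.5,0,0.9,-0.9,-0.5,0,0.9,-0.9,-0.5,0,0.9,-0.9,-0.5,0,0.9,0,-0.5,0,0.9,0,-0.5,0,0.9,0,-0.5,0,0.9,0,-0.4,0,0.7,0,0,0,0,0]'

```text
time_s: 7.15
eef_pos: [512.6, -75.4, 281.4]
tcp_rot: [-1.567, -0.063, 0.069]
wrist_force: [-0.6, -0.4, -4.8]
width: 0.201
```

```bash
python3 - <<'E'
from h import *
togo(497.5,16.2,234,4.97)
E
```

```text
t 7.15 tcp [512.6 -75.4 281.4] head 4.82 F [-0.6 -0.4 -4.8] T [-0.05 -0.04 -0.05] w 0.201 | go mm [-7.2 47.7 92.5] units [-0.36  2.39  4.62] turn -0.04
```

Call:
jog_arm --moves '[-0.1,0.6,0.8,0,-0.1,0.6,0.8,0,-0.1,0.6,0.8,0,-0.06,0.6,0.7,0,0,0,0,0,0,0,0,0]'

```text
time_s: 7.75
eef_pos: [502.6, -16.5, 234.7]
tcp_rot: [-1.57, -0.064, 0.065]
wrist_force: [-0.4, 0.1, -4.9]
width: 0.204
```

```bash
python3 - <<'E'
from h import *
togo(497.5,16.2,234,4.97)
s=bot.read_state();im=bot.snapshot("wrist").copy()
th=np.radians(94.97)
for z in(155,171,35,51):print(z,wproj(pose(np.array([[-86,93,z],[-86,103,z],[-86,113,z]]),(583.3,218.4,th)),s).round(1).tolist())
cv2.imwrite("pics/w2.png",cv2.resize(im[0:200,180:400],None,fx=3,fy=3,interpolation=cv2.INTER_CUBIC)[:,:,::-1])
E
```

```text
t 7.75 tcp [502.6 -16.5 234.7] head 4.72 F [-0.4  0.1 -4.9] T [-0.   -0.01 -0.01] w 0.204 | go mm [-2.4  0.7 33. ] units [-0.12  0.03  1.65] turn -0.06
155 [[288.4, 19.2], [273.6, 19.2], [258.7, 19.4]]
171 [[289.1, 12.0], [273.1, 12.0], [257.2, 12.3]]
35 [[285.3, 52.8], [275.6, 52.8], [265.9, 53.0]]
51 [[285.5, 49.7], [275.4, 49.7], [265.2, 49.8]]
```

View pics/w2.png

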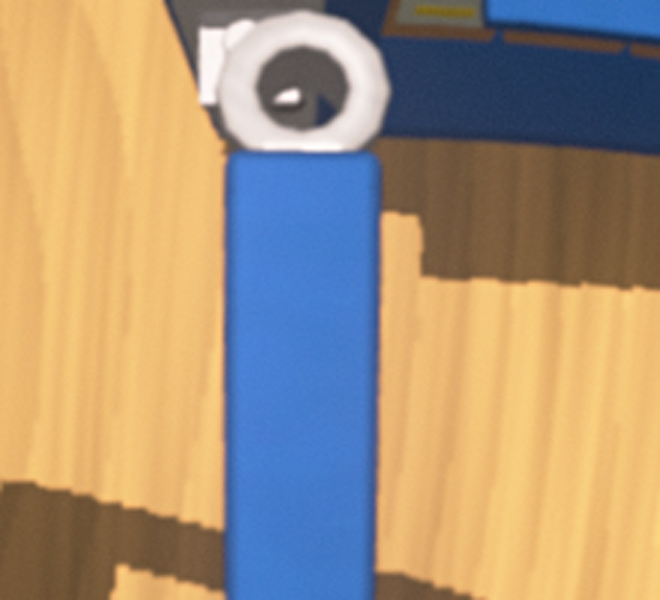

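The socket ring is centred at wrist pixel (281,28). A bright strap or pintle end shows at about (255,12), left of the socket, which suggests the pintles sit toward cabinet +y. I'll check this in the unobstructed first top picture.

```bash
python3 - <<'E'
from h import *
im=cv2.imread("pics/top0.png")[220:262,190:240];a=cv2.resize(im,None,fx=12,fy=12,interpolation=cv2.INTER_CUBIC)
th=np.radians(94.97)
for z,c in((155,(0,255,0)),(171,(0,255,255)),(35,(255,0,255))):
    q=proj(pose(np.array([[-86,y,z] for y in(93,98,103,108,113)]),(583.3,218.4,th)),"top");print(z,q.round(1).tolist())
    for p in q: cv2.circle(a,tuple(int(v) for v in (p-[190,220]+.5)*12),3,c,-1)
cv2.imwrite("pics/t2.png",a)
E
```

```text
155 [[212.3, 232.8], [212.5, 235.2], [212.6, 237.5], [212.8, 239.9], [213.0, 242.3]]
171 [[211.2, 231.8], [211.4, 234.2], [211.5, 236.6], [211.7, 239.1], [211.8, 241.5]]
35 [[219.6, 239.1], [219.7, 241.2], [219.8, 243.3], [220.0, 245.4], [220.1, 247.5]]
```

View pics/t2.png

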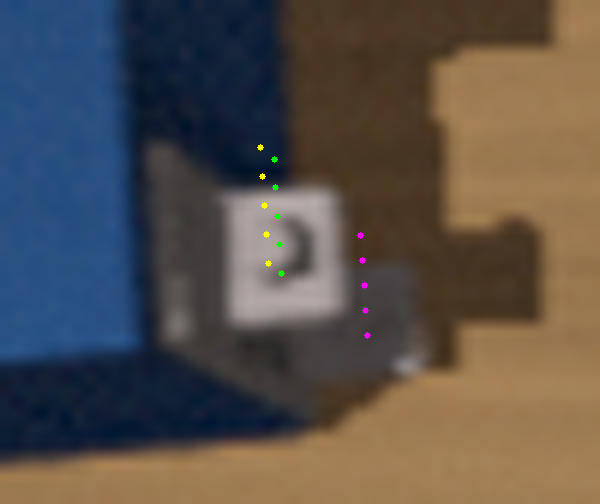

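In the top view the shoulder plate is centred about 7 mm toward cabinet +y from nominal (cabinet y ≈ 110), which agrees with the wrist hint. Next I'll work out where the socket sits in the tool frame.

```bash
python3 - <<'E'
from h import *
s=bot.read_state();z=s["eef_pos"][2]-58.1+69
P=wunproj((281,27.7),s,z);M=R.from_rotvec(s["tcp_rot"]).as_matrix()
print("socket",P,"tool",M.T@(P-s["eef_pos"]))
for u in((180+228/3,153/3),(180+378/3,153/3)):
    p=wunproj(u,s,z+21);print("leaf end",M.T@(p-s["eef_pos"]))
print("pintle guess by wrist",wunproj((260.,9.5),s,171))
print("plate top cam",unproj((190+285/12-.5,220+257/12-.5),"top",155),"tip",unproj((190+265/12-.5,220+248/12-.5),"top",171))
q=M@np.array([0,0,108.]);print("tcp for pintle",np.array([481.1,123.0,0])-q)
E
```

```text
socket [496.0884416   91.46855383 246.42050202] tool [  1.64033539 -11.00393084 108.76032788]
leaf end [ -6.78717941 -31.9966703   94.467439  ]
leaf end [  9.82293268 -31.98380848  94.51260971]
pintle guess by wrist [480.6054995  124.70553499 171.        ]
plate top cam [481.0348499  122.37522019 155.        ] tip [480.87479107 123.51799523 171.        ]
tcp for pintle [4.89904178e+02 1.53595079e+01 1.04461441e-01]
```

All the estimates agree: the pintle is at about (481.0,123.3), and the socket is at tool (1.5, ·, 108.7). I'll move above it and stop about 5 mm over the tip.

Call:
jog_arm --moves '[-0.23,0.3,0.6,0,-0.2,0.5,0.6,0,-0.2,0.5,0.48,0,0,0.5,0,0,0,0.4,0,0,0,0.1,0,0,0,0,0,0]'

```text
time_s: 8.5
eef_pos: [487.3, 15.5, 188.6]
tcp_rot: [-1.57, -0.062, 0.064]
wrist_force: [0.1, -0.1, -6.2]
width: 0.201
```

```bash
python3 - <<'E'
from h import *
togo(489.9,15.0,168,4.97)
s=bot.read_state();im=bot.snapshot("wrist").copy()
z=s["eef_pos"][2]-58.1+69;M=R.from_rotvec(s["tcp_rot"]).as_matrix()
print("pintle px",wproj([[481,123.3,171],[481,123.3,155]],s),"sock px",wproj(s["eef_pos"]+M@[1.6,-11,108.7],s))
cv2.imwrite("pics/w3.png",cv2.resize(im[0:70,240:330],None,fx=8,fy=8,interpolation=cv2.INTER_CUBIC)[:,:,::-1])
E
```

```text
t 8.5 tcp [487.3  15.5 188.6] head 4.63 F [ 0.1 -0.1 -6.2] T [-0.04  0.01 -0.  ] w 0.201 | go mm [ 2.6 20.6 -0.7] units [ 0.13  1.03 -0.04] turn -0.08
pintle px [[282.40220714  44.92801522]
 [282.13262795  51.44919486]] sock px [[280.89841581  27.84041408]]
```

View pics/w3.png

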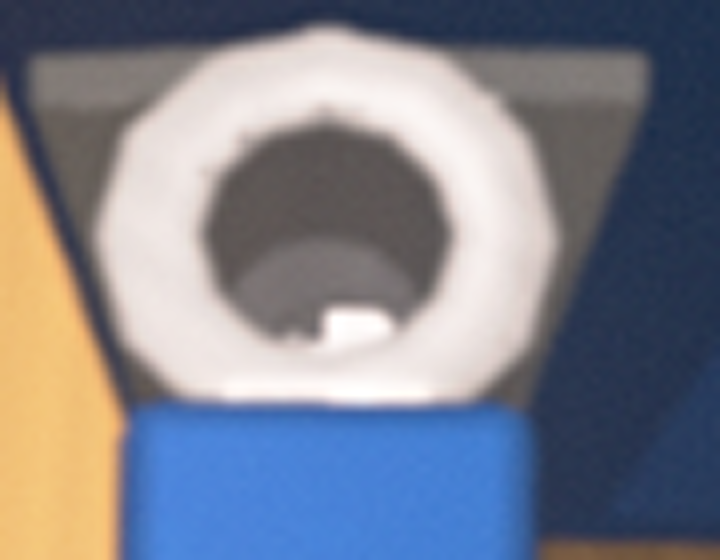

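The view through the socket bore shows a lit patch at crop (355,325), near the predicted pintle pixel (339,359), so alignment is close. I'll apply the small correction and descend gently by feel.

Call:
jog_arm --moves '[0.04,0.08,-0.04,0,0,0.08,0,0,0,0.05,0,0,0,0,0,0]'

```text
time_s: 8.95
eef_pos: [488.3, 14.8, 185.0]
tcp_rot: [-1.57, -0.063, 0.064]
wrist_force: [-0.3, -0.4, -5.5]
width: 0.204
```

Call:
jog_arm --moves '[0,0.05,0,0,0,0.05,0,0,0,0,0,0]'

```text
time_s: 9.25
eef_pos: [488.2, 14.9, 182.9]
tcp_rot: [-1.57, -0.063, 0.064]
wrist_force: [-0.5, 0.8, -5.4]
width: 0.198
```

Call:
jog_arm --moves '[0,0.05,0,0,0,0.05,0,0,0,0,0,0]'

```text
time_s: 9.55
eef_pos: [488.2, 14.9, 180.9]
tcp_rot: [-1.57, -0.063, 0.064]
wrist_force: [-0.6, 0.7, -5.2]
width: 0.204
```

Call:
jog_arm --moves '[0,0.05,0,0,0,0,0,0]'

```text
time_s: 9.75
eef_pos: [488.3, 14.9, 179.9]
tcp_rot: [-1.57, -0.064, 0.064]
wrist_force: [0.7, -0.1, -5.3]
width: 0.203
```

Call:
jog_arm --moves '[0,0.05,0,0,0,0.05,0,0,0,0,0,0]'

```text
time_s: 10.05
eef_pos: [488.2, 14.9, 177.9]
tcp_rot: [-1.57, -0.063, 0.064]
wrist_force: [-0.8, -0.3, -4.0]
width: 0.203
```

Call:
jog_arm --moves '[0,0.05,0,0,0,0.05,0,0,0,0,0,0]'

```text
time_s: 10.35
eef_pos: [488.2, 14.9, 175.9]
tcp_rot: [-1.57, -0.063, 0.064]
wrist_force: [-0.7, -0.4, -4.8]
width: 0.206
```

Call:
jog_arm --moves '[0,0.05,0,0,0,0.05,0,0,0,0.05,0,0,0,0,0,0]'

```text
time_s: 10.75
eef_pos: [488.2, 14.9, 172.9]
tcp_rot: [-1.57, -0.063, 0.064]
wrist_force: [0.1, 0.1, -4.5]
width: 0.203
```

Call:
jog_arm --moves '[0,0.05,0,0,0,0.05,0,0,0,0.05,0,0,0,0,0,0]'

```text
time_s: 11.15
eef_pos: [488.2, 14.9, 169.9]
tcp_rot: [-1.57, -0.063, 0.064]
wrist_force: [-0.2, -0.3, -5.6]
width: 0.199
```

```bash
python3 - <<'E'
from h import *
togo(488.2,14.9,168,4.97)
E
```

```text
t 11.15 tcp [488.2  14.9 169.9] head 4.65 F [-0.2 -0.3 -5.6] T [-0.06  0.03  0.  ] w 0.199 | go mm [-0.   1.9  0. ] units [-0.    0.09  0.  ] turn -0.08
```

Call:
jog_arm --moves '[0,0.05,0,0,0,0,0,0]'

```text
time_s: 11.35
eef_pos: [488.3, 14.9, 169.0]
tcp_rot: [-1.57, -0.064, 0.064]
wrist_force: [0.1, -0.9, -3.9]
width: 0.205
```

Call:
jog_arm --moves '[0,0.04,0,0,0,0,0,0]'

```text
time_s: 11.55
eef_pos: [488.3, 14.9, 168.2]
tcp_rot: [-1.57, -0.064, 0.064]
wrist_force: [0.2, -0.3, -5.1]
width: 0.204
```

Call:
jog_arm --moves '[0,0.04,0,0,0,0,0,0]'

```text
time_s: 11.75
eef_pos: [488.5, 14.9, 167.7]
tcp_rot: [-1.57, -0.064, 0.063]
wrist_force: [-0.4, -0.9, -3.8]
width: 0.199
```

Call:
jog_arm --moves '[0,0.04,0,0,0,0,0,0]'

```text
time_s: 11.95
eef_pos: [488.8, 14.8, 167.4]
tcp_rot: [-1.57, -0.065, 0.063]
wrist_force: [-0.6, -1.0, -0.3]
width: 0.204
```

Call:
jog_arm --moves '[0,0.04,0,0,0,0,0,0]'

```text
time_s: 12.15
eef_pos: [489.2, 14.6, 167.0]
tcp_rot: [-1.57, -0.065, 0.062]
wrist_force: [-1.6, -1.2, 4.7]
width: 0.199
```

```bash
python3 - <<'E'
from h import *
togo(488.2,14.9,167,4.97)
im=bot.snapshot("wrist");bot.snapshot("top")
cv2.imwrite("pics/w4.png",cv2.resize(im[0:100,220:360],None,fx=5,fy=5,interpolation=cv2.INTER_CUBIC)[:,:,::-1])
E
```

```text
t 12.15 tcp [489.2  14.6 167. ] head 4.65 F [-1.6 -1.2  4.7] T [0.16 0.47 0.12] w 0.199 | go mm [-1.   0.   0.4] units [-0.05  0.    0.02] turn -0.08
```

View pics/w4.png

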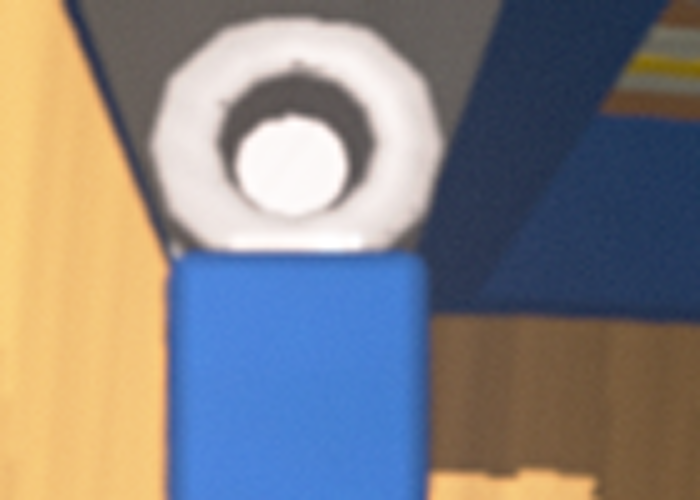

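The pintle's lit top is clearly inside the bore (crop (293,165)). The vertical force rose from -5 to +4.7 N as the sockets reached the shoulders at TCP z of about 167.5, so the door is home. Now I'll release it.

Call:
jog_arm --moves '[0,0,0,0,0,0,0,0,0,0,0,0,0,0,0,0]' --fingers 0.2

```text
time_s: 12.65
eef_pos: [488.3, 15.0, 165.6]
tcp_rot: [-1.57, -0.064, 0.064]
wrist_force: [-0.2, 0.2, -0.0]
width: 0.602
```

Call:
jog_arm --moves '[0,-0.3,0,0,0,-1,0,0,0,-1,0,0,0,-1,0,0,0,0,0,0]'

```text
time_s: 13.15
eef_pos: [490.8, 14.6, 235.5]
tcp_rot: [-1.571, -0.07, 0.058]
wrist_force: [-0.2, 0.6, 0.6]
width: 0.599
```

```bash
python3 - <<'E'
from h import *
togo(488.2,14.9,168,4.97)
im=bot.snapshot("wrist")
bot.snapshot("side")
cv2.imwrite("pics/w5.png",im[:,:,::-1])
E
```

```text
t 13.15 tcp [490.8  14.6 235.5] head 4.65 F [-0.2  0.6  0.6] T [-0.    0.03  0.04] w 0.599 | go mm [-3.1 67.5  0.6] units [-0.15  3.37  0.03] turn -0.08
```

View pics/w5.png

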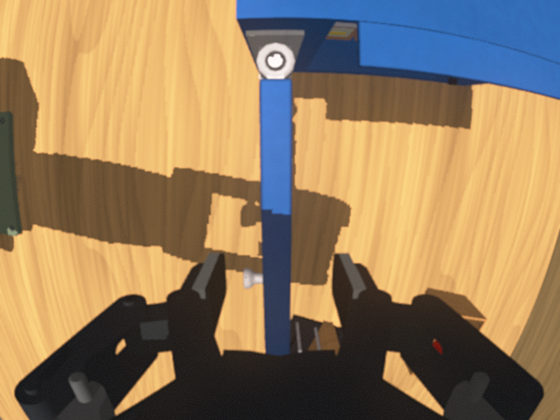

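The door hangs free on both pintles with the pintle centred in the bore, and the knob is on the robot's side. Next I'll plan the push on the outer face near the top edge, with fingers shut and no tool rotation.

```bash
python3 - <<'E'
from h import *
H=np.array([481.,123.3]);y0=4.0
s=bot.read_state();M=R.from_rotvec(s["tcp_rot"]).as_matrix();X=M[:2,0];Z=M[:2,2]
def tcp(yaw,gap=0,r=150):
    ph=np.radians(yaw-4.65);h=9+15*abs(np.cos(ph))+11*abs(np.sin(ph))+gap
    a=np.radians(yaw);dx=np.array([np.cos(a),np.sin(a)]);dy=np.array([-dx[1],dx[0]]);return H-h*dx-r*dy
p=s["eef_pos"][:2];q=tcp(4,15);d=q-p;print("first",q,"units",d@X/20,d@Z/20,"down",(s["eef_pos"][2]-180)/20)
for g,yaw in [(0,4),(0,10)]+[(0,y) for y in range(16,95,6)]+[(0,94.97)]:
    n=tcp(yaw,g);d=n-q;q=n;print(yaw,n.round(0),round(d@X/20,2),round(d@Z/20,2))
E
```

```text
first [452.43495161 -29.06374748] units -1.9800897254810024 -2.042480242542651 down 2.604062675795082
4 [467. -28.] 0.75 -0.01
10 [482. -29.] 0.75 -0.1
16 [497. -28.] 0.75 -0.02
22 [513. -26.] 0.76 0.05
28 [527. -22.] 0.76 0.13
34 [542. -16.] 0.75 0.21
40 [556.  -9.] 0.73 0.29
46 [570.  -1.] 0.71 0.38
52 [582.   9.] 0.67 0.46
58 [594.  21.] 0.62 0.53
64 [604.  34.] 0.57 0.6
70 [613.  48.] 0.5 0.67
76 [621.  64.] 0.43 0.73
82 [626.  80.] 0.35 0.78
88 [630.  96.] 0.26 0.82
94 [632. 114.] 0.16 0.85
94.97 [632. 116.] 0.02 0.13
```

Call:
jog_arm --moves '[0,-0.2,0,0,0,0,0,0,0,0,0,0,0,0,0,0]' --fingers -1

```text
time_s: 13.65
eef_pos: [488.0, 14.9, 235.3]
tcp_rot: [-1.57, -0.063, 0.065]
wrist_force: [-0.7, 0.1, -0.4]
width: -0.001
```

Call:
jog_arm --moves '[-0.6,0,-0.7,0,-0.65,0,-0.7,0,-0.6,0,-0.65,0,0,0.9,0,0,0,0.9,0,0,0,0.9,0,0,0,0,0,0]'

```text
time_s: 14.35
eef_pos: [452.4, -28.5, 179.1]
tcp_rot: [-1.568, -0.059, 0.068]
wrist_force: [-0.9, 0.4, 0.4]
width: 0.001
```

Call:
jog_arm --moves '[0.4,0,0,0,0.35,0,0,0,0.37,0,-0.05,0,0.37,0,-0.05,0,0.37,0,0,0,0.37,0,0,0,0.38,0,0.03,0,0.38,0,0.03,0,0.38,0,0.07,0,0.38,0,0.07,0,0.37,0,0.1,0,0.37,0,0.1,0,0.37,0,0.14,0,0.37,0,0.15,0,0.36,0,0.19,0,0.35,0,0.19,0,0.34,0,0.23,0,0.33,0,0.23,0,0,0,0,0]'

```text
time_s: 16.25
eef_pos: [585.3, 11.0, 182.0]
tcp_rot: [-1.57, -0.065, 0.064]
wrist_force: [-0.4, 0.3, -0.4]
width: 0.003
```

```bash
python3 - <<'E'
from h import *
togo(582,9,180,4.97)
im=bot.snapshot("top")
cv2.imwrite("pics/t3.png",im[:,:,::-1])
E
```

```text
t 16.25 tcp [585.3  11.  182. ] head 4.7 F [-0.4  0.3 -0.4] T [-0.08  0.04  0.03] w 0.003 | go mm [-3.4  2.  -1.7] units [-0.17  0.1  -0.09] turn -0.07
```

View pics/t3.png

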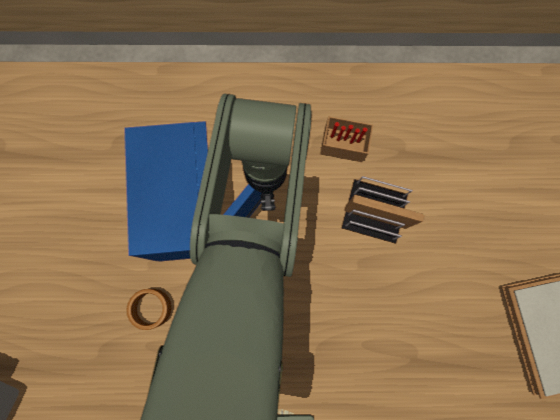

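The door leaf is visible following the finger, about halfway shut. Continuing, slower near the end.

Call:
jog_arm --moves '[0.28,0,0.23,0,0.28,0,0.25,0,0.28,0,0.3,0,0.28,0,0.3,0,0.25,0,0.33,0,0.25,0,0.33,0,0.22,0,0.36,0,0.21,0,0.37,0,0.17,0,0.39,0,0.17,0,0.39,0,0.08,0,0.2,0,0.08,0,0.2,0,0.05,0,0.2,0,0.05,0,0.2,0,0,0,0,0]'

```text
time_s: 17.8
eef_pos: [630.6, 95.8, 181.9]
tcp_rot: [-1.57, -0.064, 0.064]
wrist_force: [0.0, -0.0, -0.3]
width: 0.003
```

```bash
python3 - <<'E'
from h import *
togo(632,116,182,4.97)
E
```

```text
t 17.8 tcp [630.6  95.8 181.9] head 4.67 F [ 0.  -0.  -0.3] T [-0.01  0.03  0.  ] w 0.003 | go mm [ 3.1 -0.1 20. ] units [ 0.15 -0.    1.  ] turn -0.07
```

Call:
jog_arm --moves '[0.03,0,0.15,0,0.03,0,0.15,0,0.03,0,0.15,0,0.02,0,0.15,0,0.02,0,0.12,0,0,0,0.1,0,0,0,0.06,0,0,0,0.05,0,0,0,0,0]'

```text
time_s: 18.7
eef_pos: [631.7, 114.1, 182.0]
tcp_rot: [-1.57, -0.064, 0.064]
wrist_force: [-0.0, -1.0, 0.5]
width: -0.003
```

Call:
jog_arm --moves '[0,0,0.05,0,0,0,0.05,0,0,0,0,0]'

```text
time_s: 19.0
eef_pos: [631.6, 115.4, 182.0]
tcp_rot: [-1.571, -0.064, 0.063]
wrist_force: [0.0, -3.3, 0.4]
width: 0.003
```

Call:
jog_arm --moves '[0,0,0.05,0,0,0,0,0]'

```text
time_s: 19.2
eef_pos: [631.6, 115.4, 182.0]
tcp_rot: [-1.573, -0.063, 0.063]
wrist_force: [0.2, -4.2, -0.4]
width: 0.001
```

Call:
jog_arm --moves '[0,0,0.04,0,0,0,0,0]'

```text
time_s: 19.4
eef_pos: [631.6, 115.4, 182.0]
tcp_rot: [-1.574, -0.063, 0.063]
wrist_force: [-0.1, -7.1, -0.3]
width: 0.003
```

The finger is stalled at y 115.4 (116 predicted for shut) with force rising to 7 N, so it is on a stop. I'll back away and look.

Call:
jog_arm --moves '[0,0,-0.15,0,0,0,-0.3,0,0,0,-0.8,0,0,0,-1,0,0,-0.5,-1,0,0,-1,-1,0,0,-1,-1,0,0,-1,-1,0,-1,0,-1,0,-1,0,-1,0,-1,0,-1,0,-1,0,-1,0,0,0,-1,0,0,0,-1,0,0,0,0,0]'

```text
time_s: 20.9
eef_pos: [571.1, -135.8, 252.0]
tcp_rot: [-1.571, -0.061, 0.061]
wrist_force: [-0.4, 0.1, 0.2]
width: 0.002
```

```bash
python3 - <<'E'
from h import *
togo(0,0,0,0)
s=bot.read_state()
im=bot.snapshot("top");w=bot.snapshot("wrist")
th=np.radians(94.97)
a=cv2.resize(im[100:300,100:300],None,fx=2.9,fy=2.9,interpolation=cv2.INTER_CUBIC)
cv2.imwrite("pics/t4.png",a[:,:,::-1])
cv2.imwrite("pics/w6.png",w[:,:,::-1])
E
```

```text
t 20.9 tcp [ 571.1 -135.8  252. ] head 4.44 F [-0.4  0.1  0.2] T [ 0.02 -0.01  0.04] w 0.002 | go mm [-559.   251.6  179.9] units [-27.95  12.58   8.99] turn 1.11
```

View pics/t4.png

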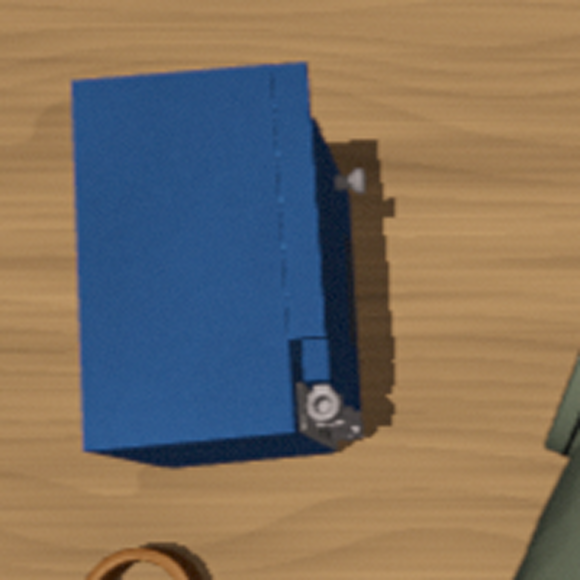

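The door lies under the hood and looks parallel to the front, with the knob at crop (352,181). One numeric check: fit the door yaw from the two silhouettes.

```bash
python3 - <<'E'
from h import *
H=np.array([481.,123.3]);c=(583.3,218.4,np.radians(94.97))
im=bot.snapshot("top");m=cv2.resize(blue(im),None,fx=4,fy=4,interpolation=0);m[:400]=0;m[1120:]=0;m[:,:400]=0;m[:,1200:]=0
for yaw in(85,88,90,91,92,93,94,95,96,97,98):
    a=np.radians(yaw);p=(*(H-108*np.array([-np.sin(a),np.cos(a)])),a)
    s=sil(CAB,c,"top")|sil(DOOR,p,"top",110);print(yaw,(s!=m).sum()/16,((s==1)&(m==0)).sum()/16)
s=bot.read_state();w=bot.snapshot("wrist")
for yaw in (92,95):
    a=np.radians(yaw);p=(*(H-108*np.array([-np.sin(a),np.cos(a)])),a)
    print(yaw,wproj(pose(np.array([[-9,-95,-90],[-9,95,-90],[-9,-95,90]]),p,110),s).round(1).tolist())
print("hood",wproj(pose(np.array([[-95,-130,206],[-95,67,206]]),c),s).round(1).tolist())
for y in (bot.find_in("door","top")[:1]):print(y)
cv2.imwrite("pics/w7.png",w[:,:,::-1])
E
```

```text
85 1693.5625 1582.3125
88 1379.375 1354.3125
90 1164.625 1163.125
91 1083.375 1081.875
92 976.3125 974.8125
93 877.9375 876.4375
94 784.0 782.5
95 690.75 686.25
96 674.3125 629.625
97 681.625 590.875
98 731.4375 575.1875
92 [[389.0, -14.1], [230.1, -26.8], [459.5, -90.0]]
95 [[389.0, -21.5], [230.5, -27.3], [458.0, -99.7]]
hood [[501.2, -88.4], [238.7, -130.7]]
{'centre': [562.3, 122.0, 143.7], 'confidence': 0.74}
```

View pics/w7.png

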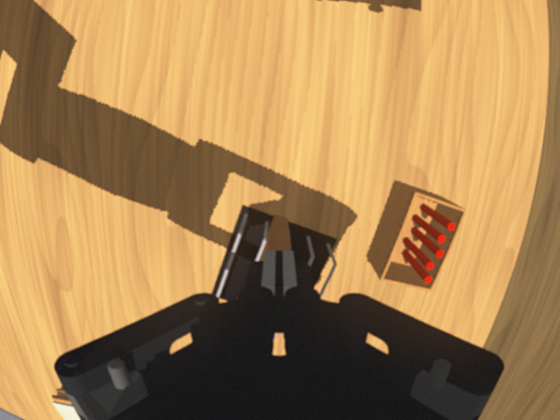

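The silhouette fit puts the door yaw at about 95–96° against the cabinet's 95.0°, so it is shut, and the gripper is clear of everything. Handing in.

```bash
python3 -c "
from rig import bot
print(bot.sign_off())"
```

```text
the job is handed in; nothing more can be done
None
```

I took the door out of the sorter, hung it on both pintles, released it and pushed it shut, then handed the job in at about 21 s of the 67 s allowed. Sign-off gives no verdict, so these are my own last checks:

- **Finding the pintles:** the top and wrist cameras put them about 7 mm towards the cabinet's +y from the mark. Lowered slowly there, the sockets went on at the first try, so I never had to search by feel.
- **Fully home:** the vertical force rose by about 10 N as the sockets met the shoulders, at the expected height. A wrist picture showed the upper pintle inside its socket. I did not see the lower one directly.
- **Released:** with the fingers open and lifted away, the door stayed hanging upright and the wrist force was near zero.
- **Shut:** the finger pushing the door stopped within 1 mm of the predicted place, with about 7 N on it. A silhouette fit afterwards gave the door's yaw as about 95.5–96°, against 95.0° for the cabinet. Half a degree to one degree is inside the 2.6° limit and about what the fit can resolve.
- **Bystanders:** the tape roll, mailer and pen carton showed no visible shift in the later pictures; I did not measure them again. The gripper ended clear of everything.

No check failed. The only disagreement was the door's yaw in the sorter: -14.2° from the fixed cameras and -16.1° from the wrist camera. I gripped it at about -15.3°, and it caused no trouble.

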